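# Set a spring-closing valve on its hair-trigger catch

## Task

The spring-closing valve clamped in the bench vise has been tripped: set it open again. Take its lever by the black knob, draw it round against the spring until it is past the catch, press it down, and ease it back so that the stud under the lever slips below the lip of the catch's lug; let go once the lug carries it. The catch is a hair trigger, to be set by feel: the lever must never snap back, and the other things on the bench stay where they lie.

Things in the scene. Friction and masses are not known exactly. Their poses are not given: they have to be found in the camera images.
- stem (a point): Point on the upright stem axis about which the lever swings, 242 mm above the bench, at the height of the lever's hinge. The valve is a brass ball valve in the jaws of a grey bench vise, a 66 mm round spring drum under the lever; vise and valve are fixed. Axes: z up, y along the vise screw, to the side where the tripped lever points.
- knob (a point): Centre of the polished black round knob (30 mm diameter, 46 mm long, rather slippery) that stands on the end of the steel lever, 147 mm out from the lever's hinge, 32 mm above the lever's mid-line, 27 mm above its top. When tripped it is 303 mm above the bench and 156 mm from the stem axis, leaning 0.2 rad towards the stem. Nothing else comes within 60 mm anywhere on the swing.
- swing (a joint): Swing of the lever about the stem: 0 tripped, against its shut stop; grows counter-clockwise seen from above; end stop 1.75 rad. A spring always pulls it shut: about 3 N at the knob at 0, 7.5 N where the catch holds, 9 N at the end stop. The catch is clamped at a different place each time and is not measured: it holds the lever at some swing from 1.12 to 1.55 rad.
- dip (a joint): Dip of the lever on its hinge, 18 mm out from the stem axis: 0 at rest, where a spring holds it 0.2 rad above level and it swings clear over the catch; 0.2 level (knob 29 mm lower); 0.28 lowest. Pressing the knob takes 5 N at 0, 7 N at level. The stud can slip under the lip at a dip of 0.20 to 0.28; hooked and let go, the lever stands at about 0.16.
- stud (a point): Centre of the lower end of the stud under the lever, 105 mm from the stem axis when level: a 10 mm pin, 24 mm long, its bottom 5 mm a head of 20 mm diameter. Hooked, the head lies against the lug, under its lip. A lever pressed down too early lands on the lug's top or is stopped by its back, some 29 mm short of the hooked place.
- trip (a joint): Swing of the catch's hook: 0 engaged; from 0.1 rad it lets the stud go. A flat steel hook on the slotted plate below the lever, its upright lug 14 mm wide, 9 mm thick, top 225 mm above the bench; a 6 mm thick lip overhangs its far face by 2.5 mm. It carries the lever's spring, but 5 N more at the knob towards shut, or 1 N on its tail, fires it; let go before it is hooked, the lever flies shut.
- spanner: Steel ring-and-open-ended spanner, 200 mm long, lying on the bench beside the vise. Not part of the job; origin at its underside.
- nipple: Brass hexagon pipe nipple standing on end, 60 mm tall, 46 mm wide. Not part of the job; origin at its underside.
- flange: Plain steel pipe flange, 100 mm across, 16 mm thick, lying flat. Not part of the job; origin at its underside.
- paste: Closed round tin of thread paste, 72 mm across, 85 mm tall. Not part of the job; origin at its underside.
- mallet: Hammer with a wooden handle, 260 mm long. Not part of the job; origin at its underside.
- caliper: Steel slide caliper, 235 mm long, lying flat. Not part of the job; origin at its underside.

How it is judged (in metres and radians):
At the end, for the whole second after the job is handed in: The lever stands hooked on the catch by itself: drawn round (swing 1.05 to 1.6 rad), held down under the lip (dip 0.12 to 0.23 rad), at rest, the hook engaged (trip under 0.05 rad) (value of joint swing between 1.05 and 1.6 rad and value of joint dip between 0.12 and 0.23 rad and value of joint trip below 0.05 rad and velocity of joint swing between -0.1 and 0.1 rad/s); the robot touches nothing.
It fails at once if the lever snaps back (swings shut faster than 6 rad/s) (velocity of joint swing below -6 rad/s).
It fails at once if one of the other things on the bench is shifted by more than 30 mm (distance of any of spanner, nipple, flange, paste, mallet, caliper from where it was at the start of the episode above 0.03 m).
It also fails if it takes over 51 s, if anything falls off the work surface, if the arm or the gripper's body presses on something with over 40 N, if the wrist force passes 120 N, or if a joint passes its speed limit or range.

## Robot

A 6-joint arm with a two-finger parallel gripper is mounted at the origin on the work surface. World frame = base frame: x ahead of the robot, y to its left, z up, the work surface at z = 0. Lengths are in m, angles in degrees, forces in N, time in s.
With the tool pointing down it reaches from about 0.4 to 0.825 m from the base axis. Payload 7 kg.
Tool frame: the origin (TCP) lies at the very end of the fingers, on their centre line; the grasp point (between the pads) lies 19 mm behind it (ctrl.grip_depth is the z of the grasp point in the tool frame, in m); z points along the fingers, y is the direction in which the jaws open and shut (so a half turn about z gives the same grasp; the last joint's range is limited). The gripper opens to 88 mm and grips with 3 to 60 N. Pads are 19 mm wide; open, the fingers measure 130 mm over their backs; the gripper's body (78 mm by 193 mm) begins 47 mm behind the grasp point.
Start: joints at [84.746, 20.546, 0.682, 0, -70.136, -16.507], TCP at [0.25, 0.627, 0.227] pointing down, gripper open.
Joint ranges: [-176.03, 176.03], [-82.01, 121.73], [-58.28, 71.71], [-173.87, 95.51], [-174.79, -0.11], [-173.66, 173.66]. Speed limits (degrees/s): [136.94, 136.94, 172.46, 180, 180, 180].

## Interface

Orientations are given as [roll, pitch, yaw] about the fixed x, y, z axes, in that order (R = Rz(yaw) Ry(pitch) Rx(roll)).
In Python, from plant import telemetry, snapshot, job, models, ctrl gives the robot as it stands.
- The arm moves only by the tool jog_arm, never from a script. Its argument "targets" is text: rows parted by semicolons, each of 7 numbers parted by spaces: the shift along the tool's x, y, z in m, then the turn, a rotation vector about the tool's x, y, z in degrees, then the gripper command: -1 is shut, 1 is fully open, values between are in proportion. A call has exactly 8 rows; each row is the pose to reach, as a shift and turn from the pose measured when the call began, along the tool's axes at that moment; what a row does not reach only later rows make up. A row lasts 1/8 s, in which the tool goes at most 62.5 mm and 10.7 degrees, less where a joint would pass 70% of its speed; a pose out of reach is approached as far as the arm can. A call with a gripper value outside its range is refused whole. The fingers move at their own pace and stop on an object; the grip force is fixed at half the most. Time passes only in rows, so rows that repeat a pose let the fingers close, or fill a call up. It gives the time, the measured TCP pose, the force and the opening at its end, in the units of the state.
- telemetry.get_obs(): the state, without advancing time (a new reading comes with each control period).
- snapshot(name): name is "side" or "top" or "wrist"; returns a dict with "img" (420x560x3 uint8, red, green, blue), "range_z" (420x560 float32, m along the optical axis (not along the pixel's ray), 0 where there is no reading), "intrinsics" (3x3 intrinsics, pixels), "R" (3x3) and "t" (3): a world point X has camera coordinates R X + t. Camera axes: x right, y down, z forward; pixel columns grow to the right and rows downward; lengths in m; the calibration is good to about 2 mm. A picture is of the moment at which its call begins.
- job.close_job(): hands the job in, once; it reports no verdict.
Trained networks look in a picture, given as the dict that the camera call returned (one of the last four; its "shot" number tells which), for a name from the list of things; names that differ only in an ending like _2 or _b are one class to them, and where a whole thing is asked for, a point or a joint stands for the part that bears it (a point fixed in the world has none). Each returns a list of dicts, best first, with "conf" (0 to 1); they miss things now and then, are a little off and sometimes report something else, mostly with a low value. They report only what shows in the picture. A call takes as long as a camera call.
- models.cut_out(name, picture): "region" (420x560 bool, what is visible of it) and "uv" ([column, row] in pixels, amid what is visible of it).
- models.spot_point(name, picture): "uv" ([column, row] in pixels: a listed point, or the origin of a listed thing).
The state is a dict: "clock": time; "joint_pos": joint angles; "qvel": joint speeds; "tau": joint torques, N m; "tool_pos": TCP position; "orientation": TCP orientation; "force": force on the tool from outside, world axes, zero at the start; "moment": the same for the moment, N m; "opening": finger opening in m.
Only numpy, scipy, OpenCV 4.12 (cv2) and the standard library are available. Lean on these libraries where they do the work, as an engineer would, in place of code of your own. Each camera call takes 0.05 s, during which the arm holds its last target.

## Working session

There is one attempt and no reset: what is moved stays moved. The work goes in short steps, Python scripts to look and compute and a tool call to move; the robot and the scene stay as the last step left them, time stands still between calls to the robot, and variables do not carry over. Pictures are saved under pics/ and viewed, and the job is handed in when it is done.

Besides the shell and the picture viewer there is one more tool, called after "Request:" as name(argument=value, ...) on one line, values as JSON. jog_arm: Moves the arm, as the interface text tells. Its arguments: {"type":"object","properties":{"targets":{"type":"string"}},"required":["targets"]}

```bash
ls; mkdir -p pics; cat > h.py <<'E'
import numpy as np, cv2
from plant import telemetry, snapshot, job, models, ctrl
def save(p,n,marks=()):
    im=p["img"][:,:,::-1].copy()
    for u,v in marks: cv2.drawMarker(im,(int(u),int(v)),(0,0,255),0,14,1)
    cv2.imwrite("pics/"+n+".png",im)
def world(p,uv,z=None):
    u,v=uv; K=p["intrinsics"]; 
    if z is None:
        r=p["range_z"][int(v)-2:int(v)+3,int(u)-2:int(u)+3]; r=r[r>0]; z=np.median(r)
    c=np.linalg.inv(K)@[u,v,1]*z
    return p["R"].T@(c-p["t"])
E
python3 - <<'E'
from h import *
np.set_printoptions(precision=4,suppress=True)
print(telemetry.get_obs())
for n in("side","top"):
    p=snapshot(n); mk=[]
    print(n,p["R"],p["t"],p["intrinsics"][0])
    for k in("knob","stem","stud"):
        for d in models.spot_point(k,p)[:2]:
            print(n,k,d["conf"],d["uv"],world(p,d["uv"])); mk.append(d["uv"])
    save(p,n+"0",mk)
E
```

```text
pics
{'clock': 0.0, 'joint_pos': array([ 84.746 ,  20.5921,   0.6343,  -0.0209, -70.1373, -16.5057]), 'qvel': array([-0.0535,  0.0875, -0.0967,  0.0991,  0.0245,  0.0667]), 'tau': array([ -0.0009, -58.2719,  29.3044,   6.998 ,   0.0068,  -0.0002]), 'tool_pos': array([0.2501, 0.6264, 0.2256]), 'orientation': array([179.9032,  -0.0082, -21.7668]), 'force': array([ 1.1293, -0.9251, -0.5863]), 'moment': array([-0.0105,  0.045 ,  0.0026]), 'opening': 0.087639329359209}
side [[ 0.8952 -0.4456  0.0071]
 [-0.2932 -0.6009 -0.7436]
 [ 0.3356  0.6636 -0.6686]] [-0.503   0.2966  0.9185] [381.4949   0.     280.4304]
side knob 0.58 [293.2, 143.5] [0.6297 0.0688 0.3139]
side stem 0.57 [320.1, 195.0] [ 0.628  -0.0754  0.2533]
side stud 0.94 [300.8, 175.4] [0.6329 0.0281 0.2397]
side stud 0.31 [318.1, 194.4] [ 0.6247 -0.0716  0.2536]
top [[ 0.0138 -0.9999  0.0032]
 [-0.9895 -0.0141 -0.144 ]
 [ 0.144  -0.0012 -0.9896]] [-0.0179  0.5481  1.5474] [452.361    0.     279.7153]
top knob 0.53 [250.9, 163.3] [0.63   0.0757 0.3243]
top stem 0.79 [304.1, 168.4] [ 0.6372 -0.0841  0.2371]
top stud 0.71 [267.7, 169.7] [0.6251 0.0281 0.2651]
top stud 0.66 [156.1, 206.5] [0.5406 0.4265 0.0264]
```

View pics/side0.png

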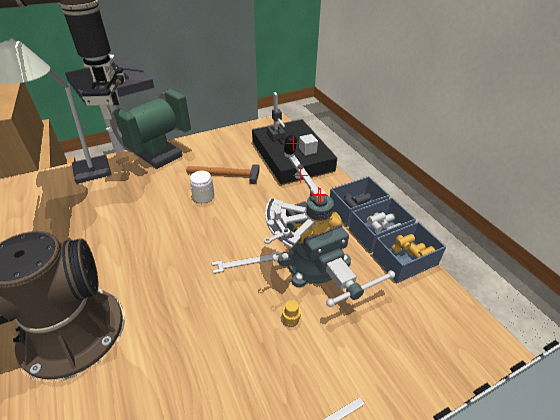

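View pics/top0.png

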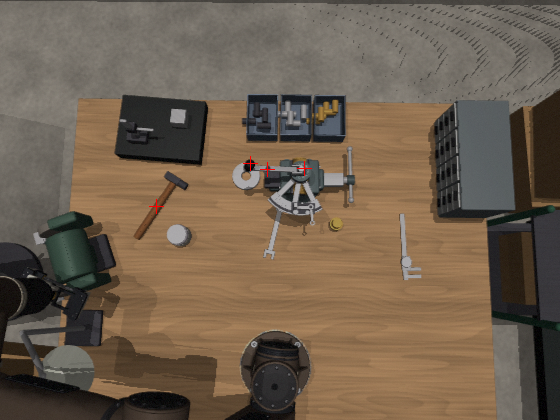

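The side view shows the lever running from the stem (320,195) to the knob (293,143). The top view shows the lever pointing left (world +y), with the sector plate and catch at about (295,200). I'll zoom in on these.

```bash
python3 - <<'E'
from h import *
np.set_printoptions(precision=4,suppress=True)
for n,(a,b,c,d) in(("side",(120,290,220,400)),("top",(140,250,220,370))):
    p=snapshot(n)
    im=p["img"][a:b,c:d,::-1]; s=min(800/im.shape[1],600/im.shape[0]); 
    cv2.imwrite(f"pics/{n}z.png",cv2.resize(im,None,fx=s,fy=s,interpolation=cv2.INTER_CUBIC)); print(s)
    for k in("knob","trip","swing"):
        for d in models.cut_out(k,p)[:2]:
            m=d["region"]; print(n,k,d["conf"],d["uv"],m.sum())
            if k!="swing":
                vs,us=np.nonzero(m&(p["range_z"]>0)); X=np.array([world(p,(u,v),p["range_z"][v,u]) for u,v in zip(us,vs)]); print(np.percentile(X,[5,50,95],axis=0), X[X[:,2].argmax()])
E
```

```text
3.5294117647058822
side knob 0.62 [295.7, 162.0] 549
[[ 0.6165 -0.0383  0.239 ]
 [ 0.6272  0.0567  0.2694]
 [ 0.6381  0.0881  0.3253]] [0.6292 0.086  0.3294]
side trip 0.68 [279.7, 233.1] 260
[[ 0.4696 -0.1127  0.1978]
 [ 0.5179 -0.1015  0.2042]
 [ 0.5301 -0.0538  0.2259]] [ 0.5205 -0.0559  0.2287]
side trip 0.17 [283.9, 211.2] 49
[[ 0.5526 -0.0323  0.0151]
 [ 0.6376  0.1323  0.018 ]
 [ 0.6476  0.1531  0.189 ]] [ 0.5317 -0.06    0.2244]
side swing 0.59 [300.7, 171.6] 865
5.333333333333333
top knob 0.59 [264.2, 169.7] 322
[[ 0.6173 -0.0465  0.2465]
 [ 0.6289  0.0424  0.2673]
 [ 0.6376  0.0929  0.3266]] [0.6231 0.0864 0.3312]
top trip 0.68 [306.3, 206.0] 103
[[ 0.4868 -0.1119  0.1976]
 [ 0.5199 -0.0926  0.2036]
 [ 0.5277 -0.0542  0.2241]] [ 0.5293 -0.054   0.2295]
top swing 0.59 [273.5, 166.4] 438
```

View pics/sidez.png

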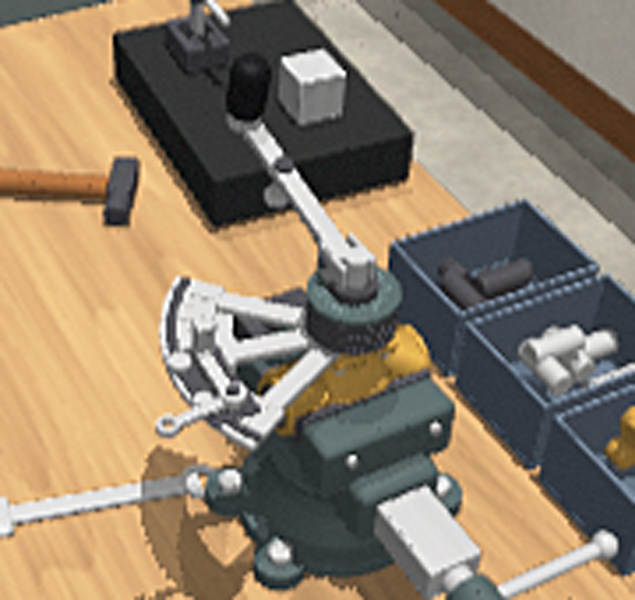

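View pics/topz.png

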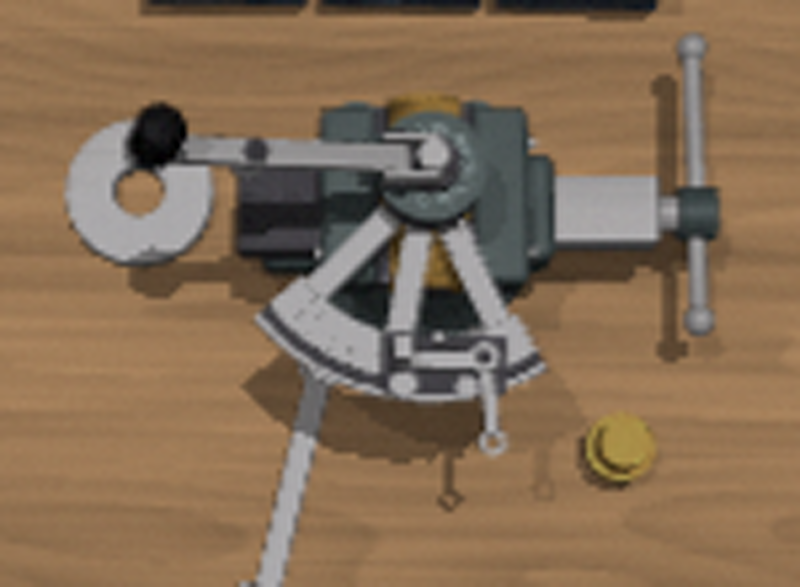

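```bash
python3 - <<'E'
from h import *
np.set_printoptions(precision=4,suppress=True)
# knob: points z>0.29 ; drum: circle
for n in("side","top"):
    p=snapshot(n); Z=p["range_z"]; v,u=np.nonzero(Z>0)
    c=(np.linalg.inv(p["intrinsics"])@np.stack([u,v,np.ones_like(u)]))*Z[v,u]
    X=(c-p["t"][:,None]).T@p["R"]
    near=lambda x,y,r:np.hypot(X[:,0]-x,X[:,1]-y)<r
    k=X[near(0.63,0.075,0.04)&(X[:,2]>0.285)]; print(n,"knob",len(k),k.mean(0),k.min(0),k.max(0))
    d=X[near(0.63,-0.08,0.06)&(X[:,2]>0.19)]; print("drum",len(d),np.histogram(d[:,2],bins=10))
    l=X[near(0.63,0.0,0.06)&(X[:,2]>0.24)]; print("lever",np.polyfit(l[:,1],l[:,0],1),np.polyfit(l[:,1],l[:,2],1))
    g=X[near(0.525,-0.056,0.03)&(X[:,2]>0.215)]; print("lug",len(g),g.mean(0),g.min(0),g.max(0))
    for zz in (0.2,0.21,0.22,0.23,0.24):
        e=d[abs(d[:,2]-zz)<0.005]
        if len(e): print(zz,len(e),e.min(0),e.max(0))
E
```

```text
side knob 183 [0.6251 0.0773 0.3108] [0.6146 0.0657 0.2851] [0.6431 0.0941 0.3304]
drum 913 (array([175,  52,  56,  54,  62, 222,  70,  38, 109,  75]), array([0.19 , 0.197, 0.204, 0.211, 0.218, 0.225, 0.232, 0.239, 0.246,
       0.253, 0.26 ]))
lever [-0.0132  0.6291] [0.1791 0.2581]
lug 38 [ 0.5243 -0.0564  0.2235] [ 0.5184 -0.0613  0.2152] [ 0.5319 -0.0479  0.2287]
0.2 73 [ 0.6004 -0.1021  0.1952] [ 0.6533 -0.0545  0.2049]
0.21 77 [ 0.6002 -0.1019  0.205 ] [ 0.657  -0.0594  0.2149]
0.22 89 [ 0.5999 -0.1041  0.215 ] [ 0.6659 -0.0426  0.225 ]
0.23 248 [ 0.5999 -0.1038  0.225 ] [ 0.6651 -0.0411  0.2348]
0.24 74 [ 0.6149 -0.0872  0.2351] [ 0.6491 -0.0283  0.2449]
top knob 99 [0.6267 0.0817 0.319 ] [0.6147 0.0669 0.292 ] [0.6448 0.0981 0.3294]
drum 489 (array([ 84,   9,  12,  11,  94, 111,  24,  29,  72,  43]), array([0.19  , 0.1971, 0.2043, 0.2114, 0.2185, 0.2257, 0.2328, 0.2399,
       0.2471, 0.2542, 0.2614]))
lever [-0.0239  0.6306] [0.1958 0.2583]
lug 14 [ 0.5243 -0.0566  0.2256] [ 0.5187 -0.0604  0.2161] [ 0.5303 -0.0514  0.2314]
0.2 20 [ 0.5763 -0.0992  0.1951] [ 0.6147 -0.0448  0.2043]
0.21 17 [ 0.6004 -0.0948  0.2056] [ 0.6537 -0.0376  0.2135]
0.22 84 [ 0.6008 -0.1036  0.2173] [ 0.6643 -0.0407  0.225 ]
0.23 137 [ 0.6022 -0.1033  0.225 ] [ 0.6634 -0.0436  0.2347]
0.24 26 [ 0.6038 -0.0869  0.2354] [ 0.6492 -0.0433  0.2445]
```

```bash
python3 - <<'E'
from h import *
np.set_printoptions(precision=3,suppress=True,linewidth=200)
H=np.full((16,26),-1.)
for n in("side","top"):
    p=snapshot(n); Z=p["range_z"]; v,u=np.nonzero(Z>0)
    c=(np.linalg.inv(p["intrinsics"])@np.stack([u,v,np.ones_like(u)]))*Z[v,u]
    X=(c-p["t"][:,None]).T@p["R"]
    i=((X[:,0]-0.1)/0.05).astype(int); j=((X[:,1]+0.35)/0.05).astype(int)
    ok=(X[:,0]>.1)&(i<16)&(X[:,1]>-.35)&(j<26)
    np.maximum.at(H,(i[ok],j[ok]),X[ok,2])
print("cols y from -.35"); 
for a in range(16): print("x%.2f"%(0.1+a*.05)," ".join("%4d"%(1000*h) for h in H[a]))
save(snapshot("wrist"),"w0")
E
```

```text
cols y from -.35
x0.10    9    9   10    9   12  198  264  259   16   10   11    9   12    7    9    9  681  679  626  579  378  316 -1000 -1000 -1000 -1000
x0.15    8   10    9   11   10   10    9    9    7   10   10   10   11    9    9   10    8  339  614  573   26   24    1 -1000 -1000 -1000
x0.20   13   10    9   12   11   11   10   11   10   11   10    9   12    8   10    8    9  340  636  568  209  127    0 -1000 -1000 -1000
x0.25   10    9   13    8   10   10   15   10    9    9    8   14   15    8    9    9   10  341  640  603  396  337 -1000 -1000 -1000 -1000
x0.30   10   10   11    9    9   13    9    9    8   10   11   10   10    9    8   10    9  229  234  558  394  339 -1000 -1000 -1000 -1000
x0.35   10   10    8   12    8    8   10   14   10   10   10    9   10   11    9    8    9   11  178  212  211  203  124 -1000 -1000 -1000
x0.40   12   11    9    9   12   11    9   18   10    9   10    8   10   96   92    9   30   26   35  208  233  220  189  120 -1000 -1000
x0.45    8   10   68   66  207  202  191   14   11   12    8   11    8   94   89   27   36    9    7  236  2
[... 444 characters left out ...]
1000
x0.65   10   92  101  110  225  232  227  131   26   26   24   10   64    7   32   29   12    8   10    8   10    8    0 -1000 -1000 -1000
x0.70    9   95   96   10   28   19   20    8   10   23    8    9   76   75   75   73   72   73   73    7   12   12    1 -1000 -1000 -1000
x0.75   11   85   91   80   80   80   79   83   80   79   10   10   73   73   74  149  240  237   74   10    8    9   -1 -1000 -1000 -1000
x0.80    8   16   81   13   82   67   81   84   63   78    9    8   74  122  120   76  172  168   69    9   10   10 -1000 -1000 -1000 -1000
x0.85   11   12   82   65   81   58   80   81   64   81   12   10   75  122  119   74   73   74   71    7    8    8    0 -1000 -1000 -1000
```

View pics/w0.png

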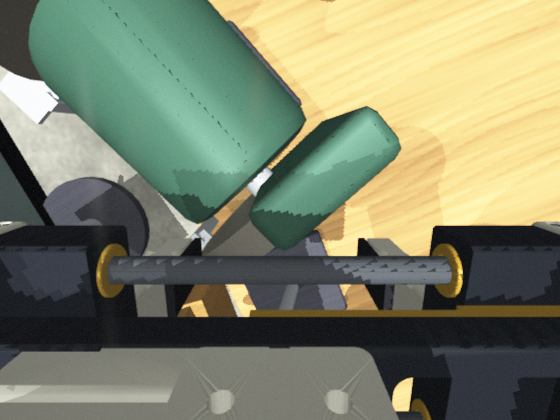

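The wrist view shows only the grinder (260,180), so the way up is free. Next I'll build the pose planner.

```bash
cat >> h.py <<'E'
from scipy.spatial.transform import Rotation as Ro
S=np.array([.633,-.073,.242]); A0=np.radians(91.2)
def pose(s,d,up=0.,S=S,A0=A0,tilt=None):
    a=A0+s; e=.2-d; r=np.array([np.cos(a),np.sin(a),0]); k=np.array([0,0,1.])
    ax=-np.sin(e)*r+np.cos(e)*k
    P=S+.018*r+.147*(np.cos(e)*r+np.sin(e)*k)+.032*ax
    t=e if tilt is None else tilt
    ax=-np.sin(t)*r+np.cos(t)*k
    z=-ax; x=-(np.cos(t)*r+np.sin(t)*k); y=np.cross(z,x)
    R=np.stack([x,y,z],1)
    return P+z*(ctrl.grip_depth*-1 if ctrl.grip_depth<0 else 0)+z*abs(0.019)*(0 if ctrl.grip_depth<0 else 1)-z*up,R
def cur():
    o=telemetry.get_obs(); return o["tool_pos"],Ro.from_euler("xyz",o["orientation"],degrees=True).as_matrix()
def rel(P,R,c=None):
    p0,R0=c or cur()
    return np.r_[1000*(R0.T@(P-p0)),Ro.from_matrix(R0.T@R).as_rotvec(degrees=True)]
E
python3 - <<'E'
from h import *
np.set_printoptions(precision=1,suppress=True)
print(ctrl.grip_depth,telemetry.get_obs()["clock"])
p0,R0=cur()
P,R=pose(0,0,.10); print(P,rel(P,R))
P2=np.array([.629,.05,.42])
print(rel(np.array([.27,.59,.42]),R0),rel(np.array([.45,.33,.42]),R0), rel(P,R)[3:])
E
```

```text
-0.0188 1.05
[0.6 0.1 0.4] [ 560.5  379.6 -155.6    6.7  -10.1   66.8]
[  32.    26.9 -193.4    0.     0.     0. ] [ 295.6  201.7 -193.4    0.     0.     0. ] [  6.7 -10.1  66.8]
```

Request:
jog_arm(targets="0.01 0.008 -0.058 0 0 0 1; 0.022 0.018 -0.115 0 0 0 1; 0.045 0.03 -0.165 0 0 0 1; 0.09 0.06 -0.185 0 0 5 1; 0.14 0.092 -0.185 0 0 12 1; 0.19 0.125 -0.185 0 0 20 1; 0.24 0.158 -0.185 0 0 28 1; 0.29 0.19 -0.185 0 0 36 1")

```text
clock: 2.05
tool_pos: [0.4499, 0.3411, 0.412]
orientation: [-180.0, 0.0, -58.0]
force: [0.8, 0.7, -1.0]
opening: 0.0878
```

```bash
python3 - <<'E'
from h import *
np.set_printoptions(precision=1,suppress=True)
o=telemetry.get_obs();print(o["clock"],1000*o["tool_pos"],o["orientation"],o["force"])
print(rel(*pose(0,0,.08)))
E
```

```text
2.05 [449.9 341.1 412. ] [-180.    0.  -58.] [ 0.8  0.7 -1. ]
[324.9  -9.4  49.4   3.  -11.2  30.7]
```

Request:
jog_arm(targets="0.05 -0.002 0.005 0 -1 5 1; 0.105 -0.003 0.01 1 -3 11 1; 0.165 -0.005 0.015 1 -5 17 1; 0.225 -0.007 0.02 2 -7 23 1; 0.28 -0.008 0.03 3 -9 28 1; 0.315 -0.009 0.043 3 -11 30.7 1; 0.325 -0.0094 0.049 3 -11.2 30.7 1; 0.325 -0.0094 0.049 3 -11.2 30.7 1")

```text
clock: 3.05
tool_pos: [0.6301, 0.0701, 0.3621]
orientation: [179.9, 11.5, -88.9]
force: [-0.0, 0.7, 0.1]
opening: 0.0878
```

```bash
python3 - <<'E'
from h import *
np.set_printoptions(precision=1,suppress=True)
o=telemetry.get_obs();print(o["clock"],1000*o["tool_pos"],o["orientation"],o["force"])
p=snapshot("wrist"); 
p0,R0=cur(); 
# projected expected knob centre
P,_=pose(0,0); 
kc=P-0.019*pose(0,0)[1][:,2]
for q in(kc,kc-.023*pose(0,0)[1][:,2]):
    c=p["intrinsics"]@(p["R"]@q+p["t"]); print(c[:2]/c[2])
print([ (d["uv"],d["conf"],1000*world(p,d["uv"])) for d in models.spot_point("knob",p)])
Z=p["range_z"]; v,u=np.nonzero(Z>0)
c=(np.linalg.inv(p["intrinsics"])@np.stack([u,v,np.ones_like(u)]))*Z[v,u]
X=(c-p["t"][:,None]).T@p["R"]
k=X[(np.hypot(X[:,0]-.63,X[:,1]-.08)<.045)&(X[:,2]>.28)&(X[:,2]<.335)]; print(len(k),1000*k.min(0),1000*k.max(0))
for z in(.295,.305,.315,.32):
    e=k[abs(k[:,2]-z)<.004]; 
    if len(e): print(z,len(e),1000*e.min(0),1000*e.max(0))
save(p,"w1")
print(rel(*pose(0,0)))
E
```

```text
3.05 [630.1  70.1 362.1] [179.9  11.5 -88.9] [-0.   0.7  0.1]
[277.3 224.3]
[277.2 234. ]
[([279.7, 227.5], 0.85, array([628.2,  74.2, 323.1]))]
1551 [614.   67.4 280.6] [643.3  93.3 327.2]
0.295 81 [615.3  70.5 291. ] [641.9  80.2 298.9]
0.305 93 [615.1  68.4 301.1] [643.3  82.8 309. ]
0.315 303 [614.   67.4 311. ] [643.   90.1 319. ]
0.32 787 [614.1  67.7 316. ] [642.9  93.3 324. ]
[ 1.  -0.2 80.7  0.   0.   0.1]
```

View pics/w1.png

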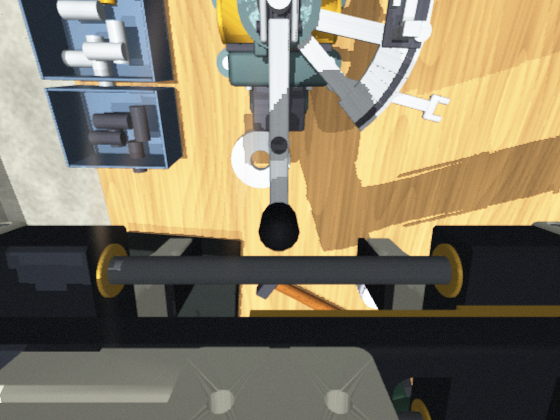

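The wrist view shows the knob centred between the fingers at (279,228), within 1 mm of the model. I'll descend and grip.

Request:
jog_arm(targets="0.001 0.0007 0.03 0 0 0 1; 0.001 0.0007 0.06 0 0 0 1; 0.001 0.0007 0.08 0 0 0 1; 0.001 0.0007 0.0805 0 0 0 0; 0.001 0.0007 0.0805 0 0 0 -1; 0.001 0.0007 0.0805 0 0 0 -1; 0.001 0.0007 0.0805 0 0 0 -1; 0.001 0.0007 0.0805 0 0 0 -1")

```text
clock: 4.15
tool_pos: [0.6289, 0.0863, 0.2847]
orientation: [-180.0, 11.5, -88.7]
force: [-0.4, -0.7, 0.5]
opening: 0.0428
```

```bash
cat > plan.py <<'E'
from h import *
import sys
np.set_printoptions(precision=4,suppress=True)
def rows(sd,off=np.zeros(3),g=-1):
    # off: correction TCP offset in knob/tool frame
    c=cur(); out=[]
    for s,d in sd:
        P,R=pose(s,d); r=rel(P+R@off,R,c)
        out.append("%.4f %.4f %.4f %.1f %.1f %.1f %g"%(*(r[:3]/1000),*r[3:],g))
    print("; ".join(out))
def show():
    o=telemetry.get_obs(); p,R=cur(); 
    d=p-S; g=p-.0188*R[:,2]; dg=g-S
    a=np.arctan2(dg[1],dg[0]); print("t",o["clock"],"tcp",1000*p,o["orientation"],"F",o["force"],"open",1000*o["opening"])
    s=(a-A0)%(2*np.pi); s=s-2*np.pi if s>np.pi else s
    r=np.array([np.cos(a),np.sin(a),0]); t=np.array([-np.sin(a),np.cos(a),0])
    f=o["force"]; print("swing est %.3f r %.1f z %.1f  Fr %.1f Ft %.1f Fz %.1f"%(s,1000*np.hypot(*dg[:2]),1000*g[2],f@r,f@t,f[2]))
E
python3 - <<'E'
from plan import *
show(); print(rel(*pose(0,0)))
rows([(s,0) for s in (.04,.1,.18,.26,.34,.42,.5,.58)])
E
```

```text
t 4.15 tcp [628.8788  86.2839 284.7288] [-179.98     11.4935  -88.7353] F [-0.3986 -0.7001  0.4893] open 42.75336703293911
swing est 0.005 r 155.6 z 303.2  Fr -0.7 Ft 0.4 Fz 0.5
[ 0.0081 -0.7845  0.5982 -0.0071  0.0344  0.0634]
0.0001 0.0056 0.0006 -0.5 0.0 -2.2 -1; 0.0008 0.0151 0.0004 -1.1 0.0 -5.6 -1; 0.0025 0.0278 0.0001 -2.1 0.0 -10.0 -1; 0.0052 0.0402 -0.0005 -3.0 0.0 -14.5 -1; 0.0089 0.0524 -0.0012 -3.9 0.0 -19.0 -1; 0.0135 0.0642 -0.0022 -4.8 0.0 -23.5 -1; 0.0191 0.0757 -0.0033 -5.7 0.0 -28.0 -1; 0.0255 0.0866 -0.0046 -6.6 0.0 -32.5 -1
```

Request:
jog_arm(targets="0 0 0 0 0 0 -1; 0 0 0 0 0 0 -1; 0 0 0 0 0 0 -1; 0 0 0 0 0 0 -1; 0 0 0 0 0 0 -1; 0 0 0 0 0 0 -1; 0 0 0 0 0 0 -1; 0 0 0 0 0 0 -1")

```text
clock: 5.15
tool_pos: [0.629, 0.0862, 0.2848]
orientation: [-180.0, 11.5, -88.7]
force: [3.2, -1.2, 1.0]
opening: 0.0295
```

```bash
python3 - <<'E'
from plan import *
show(); print(rel(*pose(0,0)))
rows([(s,0) for s in (.04,.1,.16,.22,.28,.34,.40,.46)])
E
```

```text
t 5.15 tcp [628.9791  86.2396 284.7777] [-179.9674   11.4912  -88.7358] F [ 3.1974 -1.1816  0.9942] open 29.541805059561668
swing est 0.004 r 155.5 z 303.2  Fr -1.3 Ft -3.2 Fz 1.0
[-0.0277 -0.685   0.6555 -0.0198  0.0321  0.0629]
0.0001 0.0057 0.0006 -0.5 0.0 -2.2 -1; 0.0007 0.0152 0.0005 -1.2 0.0 -5.6 -1; 0.0019 0.0247 0.0002 -1.8 0.0 -8.9 -1; 0.0037 0.0341 -0.0001 -2.5 0.0 -12.3 -1; 0.0060 0.0434 -0.0006 -3.2 0.0 -15.7 -1; 0.0089 0.0525 -0.0012 -3.9 0.0 -19.0 -1; 0.0122 0.0614 -0.0019 -4.6 0.0 -22.4 -1; 0.0161 0.0701 -0.0027 -5.3 0.0 -25.8 -1
```

Gripped. I'll draw the lever round, step by step.

Request:
jog_arm(targets="0.0001 0.0057 0.0006 -0.5 0 -2.2 -1; 0.0007 0.0152 0.0005 -1.2 0 -5.6 -1; 0.0019 0.0247 0.0002 -1.8 0 -8.9 -1; 0.0037 0.0341 -0.0001 -2.5 0 -12.3 -1; 0.006 0.0434 -0.0006 -3.2 0 -15.7 -1; 0.0089 0.0525 -0.0012 -3.9 0 -19 -1; 0.0122 0.0614 -0.0019 -4.6 0 -22.4 -1; 0.0161 0.0701 -0.0027 -5.3 0 -25.8 -1")

```text
clock: 6.15
tool_pos: [0.5596, 0.0683, 0.2845]
orientation: [-179.9, 11.5, -62.3]
force: [5.1, -1.8, -0.6]
opening: 0.0294
```

```bash
python3 - <<'E'
from plan import *
show(); print(rel(*pose(.46,0)))
rows([(s,0) for s in (.53,.6,.67,.74,.81,.88,.94,1.0)])
E
```

```text
t 6.15 tcp [559.627   68.2967 284.5191] [-179.9389   11.4543  -62.296 ] F [ 5.0633 -1.7913 -0.6303] open 29.358157856396236
swing est 0.458 r 155.5 z 302.9  Fr -3.9 Ft -3.7 Fz -0.6
[-0.1571  0.3165  0.417  -0.0317 -0.0048  0.145 ]
0.0002 0.0115 0.0003 -0.8 -0.0 -3.8 -1; 0.0013 0.0226 0.0001 -1.6 -0.0 -7.7 -1; 0.0032 0.0336 -0.0003 -2.4 -0.0 -11.6 -1; 0.0058 0.0444 -0.0008 -3.2 -0.0 -15.6 -1; 0.0092 0.0550 -0.0015 -4.0 -0.0 -19.5 -1; 0.0133 0.0654 -0.0024 -4.8 -0.0 -23.4 -1; 0.0173 0.0740 -0.0032 -5.5 -0.0 -26.8 -1; 0.0219 0.0823 -0.0041 -6.2 -0.0 -30.2 -1
```

Request:
jog_arm(targets="0.0002 0.0115 0.0003 -0.8 0 -3.8 -1; 0.0013 0.0226 0.0001 -1.6 0 -7.7 -1; 0.0032 0.0336 -0.0003 -2.4 0 -11.6 -1; 0.0058 0.0444 -0.0008 -3.2 0 -15.6 -1; 0.0092 0.055 -0.0015 -4 0 -19.5 -1; 0.0133 0.0654 -0.0024 -4.8 0 -23.4 -1; 0.0173 0.074 -0.0032 -5.5 0 -26.8 -1; 0.0219 0.0823 -0.0041 -6.2 0 -30.2 -1")

```text
clock: 7.15
tool_pos: [0.4984, 0.0109, 0.2844]
orientation: [-179.8, 11.3, -31.4]
force: [7.7, 1.8, -1.3]
opening: 0.0297
```

```bash
python3 - <<'E'
from plan import *
show(); print(rel(*pose(1.0,0)))
rows([(s,0) for s in (1.07,1.14,1.21,1.28,1.35,1.41,1.46,1.5)])
E
```

```text
t 7.15 tcp [498.3927  10.91   284.3689] [-179.8484   11.3238  -31.3549] F [ 7.7269  1.7666 -1.2966] open 29.658109538262238
swing est 0.993 r 154.9 z 302.8  Fr -5.6 Ft -5.6 Fz -1.3
[-0.775   1.2001  0.3842 -0.1221 -0.1352  0.1466]
-0.0004 0.0124 0.0003 -0.9 -0.1 -3.8 -1; 0.0007 0.0235 0.0000 -1.7 -0.1 -7.7 -1; 0.0026 0.0344 -0.0004 -2.5 -0.2 -11.6 -1; 0.0052 0.0453 -0.0009 -3.3 -0.2 -15.6 -1; 0.0086 0.0559 -0.0016 -4.1 -0.2 -19.5 -1; 0.0120 0.0648 -0.0023 -4.8 -0.2 -22.9 -1; 0.0153 0.0720 -0.0030 -5.3 -0.2 -25.7 -1; 0.0182 0.0777 -0.0036 -5.8 -0.2 -27.9 -1
```

Request:
jog_arm(targets="0.0003 0.0124 0.0003 -0.9 -0.1 -3.8 -1; 0.0017 0.0235 0 -1.7 -0.1 -7.7 -1; 0.0036 0.0344 -0.0004 -2.5 -0.2 -11.6 -1; 0.0062 0.0453 -0.0009 -3.3 -0.2 -15.6 -1; 0.0096 0.0559 -0.0016 -4.1 -0.2 -19.5 -1; 0.013 0.0648 -0.0023 -4.8 -0.2 -22.9 -1; 0.0163 0.072 -0.003 -5.3 -0.2 -25.7 -1; 0.0192 0.0777 -0.0036 -5.8 -0.2 -27.9 -1")

```text
clock: 8.15
tool_pos: [0.4754, -0.0639, 0.284]
orientation: [-179.8, 11.4, -2.8]
force: [4.3, 7.6, 1.3]
opening: 0.0296
```

```bash
python3 - <<'E'
from plan import *
show(); print(rel(*pose(1.5,0)))
for n,(a,b,c,d) in(("side",(170,270,240,380)),("wrist",(0,420,0,560))):
    p=snapshot(n)
    im=p["img"][a:b,c:d,::-1]; s=min(800/im.shape[1],600/im.shape[0]); 
    cv2.imwrite(f"pics/{n}2.png",cv2.resize(im,None,fx=s,fy=s,interpolation=cv2.INTER_CUBIC)); print(s)
    Z=p["range_z"]; v,u=np.nonzero(Z>0)
    c=(np.linalg.inv(p["intrinsics"])@np.stack([u,v,np.ones_like(u)]))*Z[v,u]
    X=(c-p["t"][:,None]).T@p["R"]
    k=(np.hypot(X[:,0]-.525,X[:,1]+.0565)<.02)&(X[:,2]>.216)&(X[:,2]<.229); 
    if k.any(): g=1000*X[k]; print(n,k.sum(),g.mean(0),g.min(0),g.max(0),np.percentile(g,[5,95],axis=0))
E
```

```text
t 8.15 tcp [475.3722 -63.9092 284.0404] [-179.8178   11.3726   -2.7556] F [4.289  7.5501 1.3351] open 29.649504285536054
swing est 1.492 r 154.2 z 302.5  Fr -3.8 Ft -7.8 Fz 1.3
[-1.5537  1.2225  0.2058 -0.1623 -0.0864  0.0988]
5.714285714285714
side 11 [521.7821 -57.2803 220.2548] [518.7163 -62.8426 216.2937] [530.4195 -52.8571 225.0373] [[518.7632 -61.3808 216.3181]
 [529.0081 -53.4191 224.9311]]
1.4285714285714286
wrist 138 [524.8675 -52.4629 223.4512] [516.8272 -54.6418 216.1076] [531.1048 -50.3033 225.4336] [[518.0643 -54.3279 220.9986]
 [530.81   -50.5642 224.7703]]
```

View pics/side2.png

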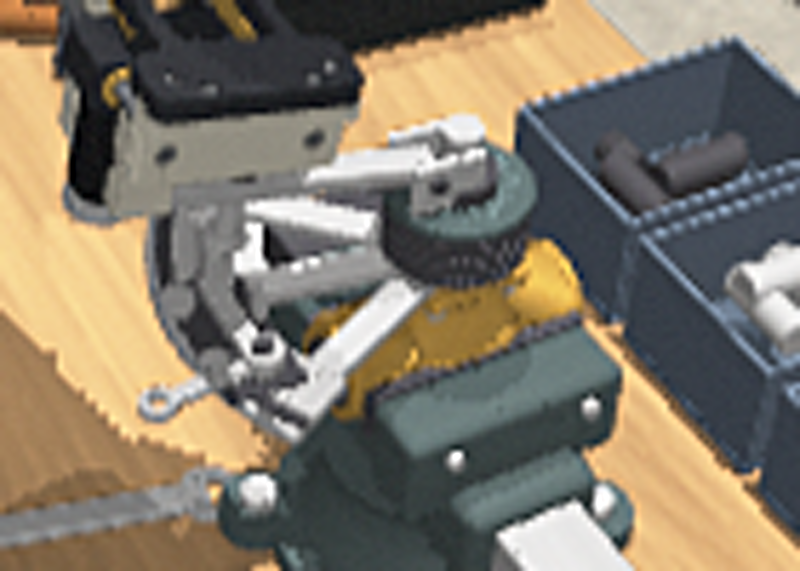

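View pics/wrist2.png

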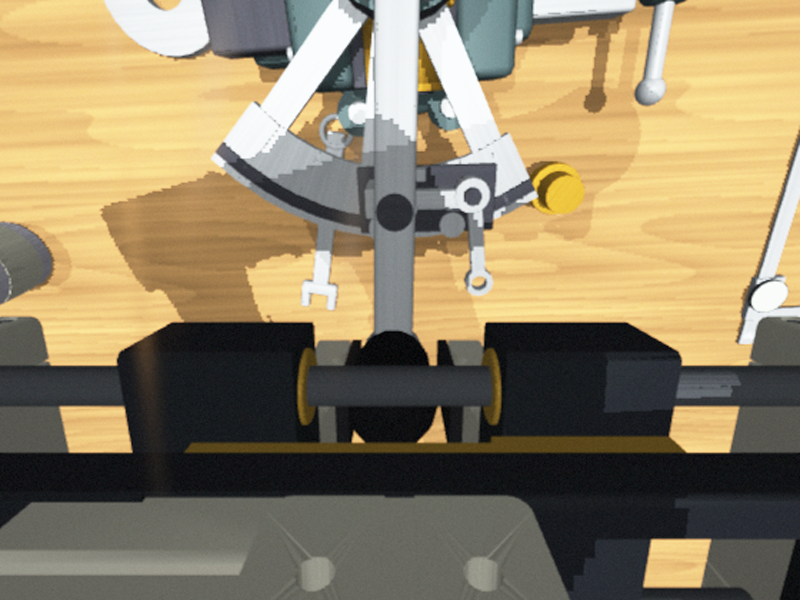

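The wrist view shows the lug's back edge beside the lever at about (365,190), world y ≈ -0.050. That puts the hooked swing at about 1.51 in my frame. I'll draw past it and then press.

```bash
python3 - <<'E'
from plan import *
off=np.array([.0015,0,0])
rows([(1.56,0),(1.61,0),(1.65,0),(1.67,0),(1.67,.03),(1.67,.07),(1.67,.11),(1.67,.15)],off)
E
```

```text
0.0002 0.0107 0.0001 -0.8 -0.1 -3.3 -1; 0.0008 0.0185 -0.0001 -1.4 -0.1 -6.1 -1; 0.0016 0.0248 -0.0002 -1.9 -0.1 -8.4 -1; 0.0021 0.0279 -0.0004 -2.1 -0.1 -9.5 -1; 0.0018 0.0281 0.0040 -1.9 1.6 -9.5 -1; 0.0016 0.0284 0.0098 -1.8 3.9 -9.5 -1; 0.0016 0.0286 0.0157 -1.6 6.2 -9.6 -1; 0.0018 0.0288 0.0215 -1.4 8.5 -9.6 -1
```

Request:
jog_arm(targets="0.0002 0.0107 0.0001 -0.8 -0.1 -3.3 -1; 0.0008 0.0185 -0.0001 -1.4 -0.1 -6.1 -1; 0.0016 0.0248 -0.0002 -1.9 -0.1 -8.4 -1; 0.0021 0.0279 -0.0004 -2.1 -0.1 -9.5 -1; 0.0018 0.0281 0.004 -1.9 1.6 -9.5 -1; 0.0016 0.0284 0.0098 -1.8 3.9 -9.5 -1; 0.0016 0.0286 0.0157 -1.6 6.2 -9.6 -1; 0.0018 0.0288 0.0215 -1.4 8.5 -9.6 -1")

```text
clock: 9.25
tool_pos: [0.4717, -0.0908, 0.2628]
orientation: [-179.9, 2.7, 6.9]
force: [0.7, 8.5, 4.4]
opening: 0.0293
```

```bash
python3 - <<'E'
from plan import *
show(); print(rel(*pose(1.67,.15)))
off=np.array([.0015,0,0])
rows([(1.67,.18),(1.67,.21),(1.67,.24),(1.67,.25),(1.67,.25),(1.67,.25),(1.67,.25),(1.67,.25)],off)
E
```

```text
t 9.25 tcp [471.716  -90.8068 262.8398] [-179.8705    2.6682    6.897 ] F [0.6735 8.5033 4.4256] open 29.250430300578735
swing est 1.660 r 161.4 z 281.6  Fr -1.6 Ft -8.4 Fz 4.4
[-1.8848  1.6533  0.3938 -0.1288 -0.1966  0.0133]
-0.0007 0.0017 0.0048 -0.1 1.5 0.0 -1; -0.0009 0.0017 0.0091 -0.1 3.2 0.0 -1; -0.0010 0.0017 0.0135 -0.1 5.0 0.0 -1; -0.0010 0.0017 0.0150 -0.1 5.5 0.0 -1; -0.0010 0.0017 0.0150 -0.1 5.5 0.0 -1; -0.0010 0.0017 0.0150 -0.1 5.5 0.0 -1; -0.0010 0.0017 0.0150 -0.1 5.5 0.0 -1; -0.0010 0.0017 0.0150 -0.1 5.5 0.0 -1
```

Request:
jog_arm(targets="-0.0007 0.0017 0.0048 -0.1 1.5 0 -1; -0.0009 0.0017 0.0091 -0.1 3.2 0 -1; -0.001 0.0017 0.0135 -0.1 5 0 -1; -0.001 0.0017 0.015 -0.1 5.5 0 -1; -0.001 0.0017 0.015 -0.1 5.5 0 -1; -0.001 0.0017 0.015 -0.1 5.5 0 -1; -0.001 0.0017 0.015 -0.1 5.5 0 -1; -0.001 0.0017 0.015 -0.1 5.5 0 -1")

```text
clock: 10.25
tool_pos: [0.4704, -0.0911, 0.2486]
orientation: [-179.8, -2.9, 6.9]
force: [0.0, 8.4, 5.7]
opening: 0.0291
```

```bash
python3 - <<'E'
from plan import *
show(); print(rel(*pose(1.67,.25)))
for n,(a,b,c,d) in(("side",(170,270,240,380)),("wrist",(0,420,0,560))):
    p=snapshot(n)
    im=p["img"][a:b,c:d,::-1]; s=min(800/im.shape[1],600/im.shape[0]); 
    cv2.imwrite(f"pics/{n}3.png",cv2.resize(im,None,fx=s,fy=s,interpolation=cv2.INTER_CUBIC))
    Z=p["range_z"]; v,u=np.nonzero(Z>0)
    c=(np.linalg.inv(p["intrinsics"])@np.stack([u,v,np.ones_like(u)]))*Z[v,u]
    X=(c-p["t"][:,None]).T@p["R"]
    k=(np.hypot(X[:,0]-.525,X[:,1]+.0565)<.012)&(X[:,2]>.216)&(X[:,2]<.229); 
    if k.any(): g=1000*X[k]; print(n,k.sum(),g.mean(0),g.min(0),g.max(0))
    # lever top: points radius 40..130 near azimuth
    r=np.hypot(X[:,0]-S[0],X[:,1]-S[1]); az=np.arctan2(X[:,1]-S[1],X[:,0]-S[0])%(2*np.pi)
    k=(r>.06)&(r<.13)&(abs(az-A0-1.66)*r<.012)&(X[:,2]>.232)&(X[:,2]<.28)
    if k.any(): print("lever",k.sum(),np.polyfit(r[k],X[k,2],1),"az mean-A0",np.median(az[k])-A0, [ (q,np.round(az[k&(abs(r-q)<.006)].min()-A0,3),np.round(az[k&(abs(r-q)<.006)].max()-A0,3)) for q in(.07,.09,.12) if (k&(abs(r-q)<.006)).any()])
E
```

```text
t 10.25 tcp [470.3649 -91.1215 248.5978] [-179.8328   -2.9221    6.9084] F [0.019  8.3852 5.7101] open 29.139932386784476
swing est 1.661 r 164.6 z 267.4  Fr -1.0 Ft -8.3 Fz 5.7
[-1.8784  1.5035  0.662  -0.1684 -0.0573  0.0245]
lever 3 [-0.2647  0.2571] az mean-A0 1.7378196183837038 [(0.07, np.float64(1.738), np.float64(1.738))]
wrist 460 [524.0202 -56.3767 223.7235] [516.9209 -62.0025 218.2523] [531.0005 -50.0685 225.6096]
lever 4064 [-0.0176  0.2453] az mean-A0 1.634964864810946 [(0.07, np.float64(1.502), np.float64(1.744)), (0.09, np.float64(1.538), np.float64(1.723)), (0.12, np.float64(1.571), np.float64(1.707))]
```

View pics/side3.png

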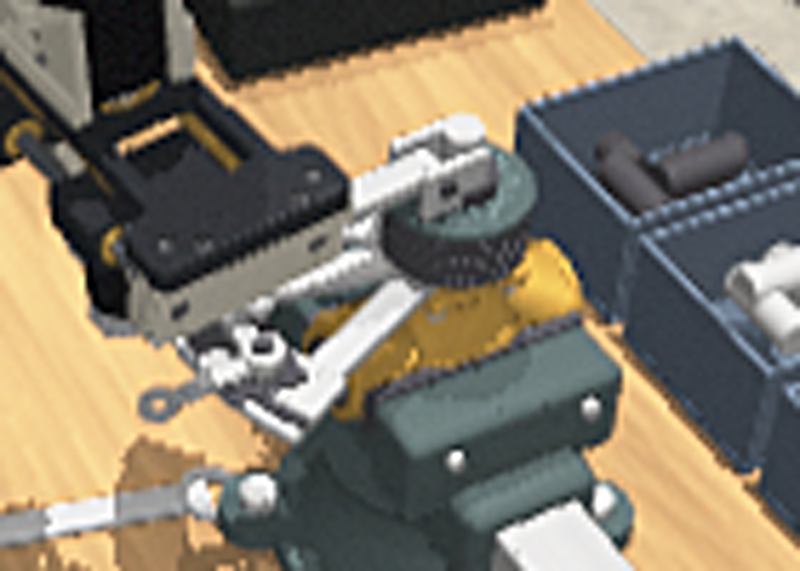

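View pics/wrist3.png

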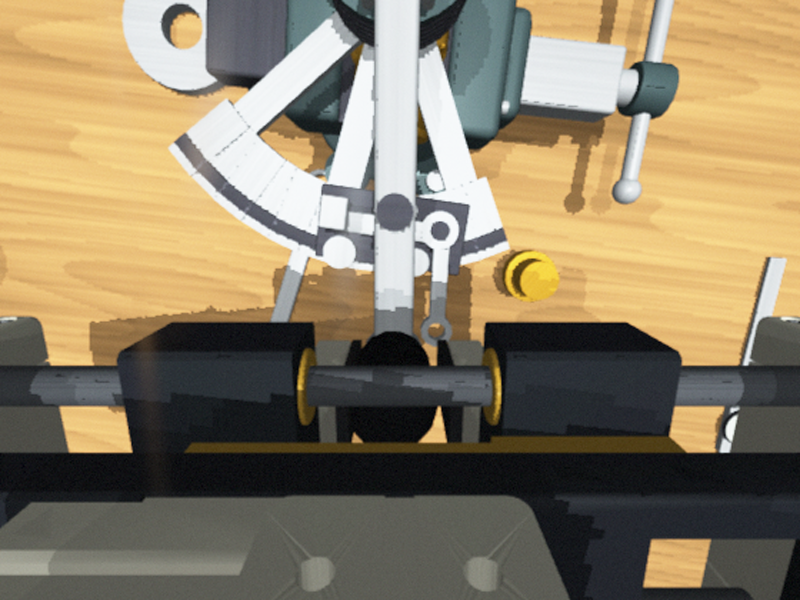

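The wrist view now shows the lug at (335,210), clear to the left of the lever and stud at (395,210), and the lever pressed down. The stud is about 13 mm past contact, so I'll ease back most of that with slightly more dip.

```bash
python3 - <<'E'
from plan import *
off=np.array([.0015,0,0])
rows([(1.665,.26),(1.65,.26),(1.635,.26),(1.62,.26),(1.605,.26),(1.592,.26),(1.58,.26),(1.575,.26)],off)
E
```

```text
-0.0005 0.0007 0.0021 -0.2 0.5 0.3 -1; -0.0004 -0.0018 0.0021 -0.2 0.5 1.2 -1; -0.0004 -0.0042 0.0021 -0.3 0.5 2.0 -1; -0.0003 -0.0067 0.0021 -0.3 0.5 2.9 -1; -0.0001 -0.0092 0.0021 -0.4 0.5 3.7 -1; 0.0000 -0.0113 0.0022 -0.4 0.5 4.5 -1; 0.0002 -0.0132 0.0022 -0.5 0.5 5.2 -1; 0.0003 -0.0141 0.0022 -0.5 0.5 5.5 -1
```

Request:
jog_arm(targets="-0.0005 0.0007 0.0021 -0.2 0.5 0.3 -1; -0.0004 -0.0018 0.0021 -0.2 0.5 1.2 -1; -0.0004 -0.0042 0.0021 -0.3 0.5 2 -1; -0.0003 -0.0067 0.0021 -0.3 0.5 2.9 -1; -0.0001 -0.0092 0.0021 -0.4 0.5 3.7 -1; 0 -0.0113 0.0022 -0.4 0.5 4.5 -1; 0.0002 -0.0132 0.0022 -0.5 0.5 5.2 -1; 0.0003 -0.0141 0.0022 -0.5 0.5 5.5 -1")

```text
clock: 11.35
tool_pos: [0.4692, -0.0756, 0.2472]
orientation: [-179.9, -3.5, 1.4]
force: [-2.2, 8.0, 6.6]
opening: 0.0295
```

```bash
cat > look.py <<'E'
from plan import *
def look(name,s=None):
    show()
    p=snapshot("wrist"); save(p,name)
    Z=p["range_z"]; v,u=np.nonzero(Z>0)
    c=(np.linalg.inv(p["intrinsics"])@np.stack([u,v,np.ones_like(u)]))*Z[v,u]
    X=(c-p["t"][:,None]).T@p["R"]
    k=(np.hypot(X[:,0]-.525,X[:,1]+.0565)<.012)&(X[:,2]>.216)&(X[:,2]<.229)
    if k.any(): g=1000*X[k]; print("lug",k.sum(),g.mean(0),g.min(0),g.max(0))
    r=np.hypot(X[:,0]-S[0],X[:,1]-S[1]); az=np.arctan2(X[:,1]-S[1],X[:,0]-S[0])%(2*np.pi)
    k=(r>.06)&(r<.13)&(abs(az-A0-s)*r<.014)&(X[:,2]>.232)&(X[:,2]<.28)
    print("lever",k.sum(),np.polyfit(r[k],X[k,2],1))
    for q in(.07,.09,.12):
        m=k&(abs(r-q)<.004); print(q,"az",(az[m].min()+az[m].max())/2-A0,"z",np.median(X[m,2]))
E
python3 - <<'E'
from look import *
look("w4",1.56)
off=np.array([.0015,0,0])
rows([(1.57,.26),(1.565,.26),(1.56,.26),(1.555,.26),(1.55,.26),(1.545,.26)],off)
E
```

```text
t 11.35 tcp [469.1623 -75.5561 247.1784] [-179.8867   -3.4881    1.3993] F [-2.1956  8.0348  6.6351] open 29.536991599033115
swing est 1.566 r 165.0 z 265.9  Fr 2.1 Ft -8.1 Fz 6.6
lug 451 [523.9274 -56.2074 223.8266] [517.0217 -61.7842 221.4255] [530.884  -50.0754 226.0855]
lever 4065 [-0.0274  0.2455]
0.07 az 1.5303774368873562 z 0.24348769573002588
0.09 az 1.5379246865774516 z 0.24259492629662088
0.12 az 1.544569376260704 z 0.24126151382887992
-0.0002 0.0008 0.0007 -0.1 -0.0 0.2 -1; -0.0002 -0.0000 0.0007 -0.1 -0.0 0.5 -1; -0.0002 -0.0008 0.0007 -0.2 -0.0 0.8 -1; -0.0002 -0.0016 0.0007 -0.2 -0.0 1.1 -1; -0.0002 -0.0025 0.0007 -0.2 -0.0 1.4 -1; -0.0002 -0.0033 0.0007 -0.2 -0.0 1.7 -1
```

View pics/w4.png

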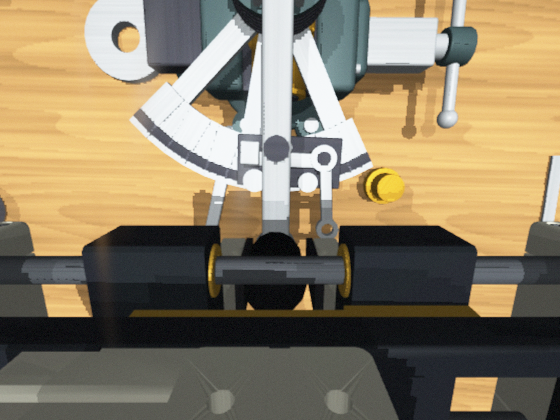

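The wrist view shows the lever at (277,148) with its edge almost against the lug at (250,150), and about 3 mm left to contact. I'll make small steps from here.

Request:
jog_arm(targets="-0.0002 0.0008 0.0007 -0.1 0 0.2 -1; -0.0002 0.0004 0.0007 -0.1 0 0.3 -1; -0.0002 0 0.0007 -0.1 0 0.5 -1; -0.0002 -0.0004 0.0007 -0.1 0 0.7 -1; -0.0002 -0.0008 0.0007 -0.2 0 0.8 -1; -0.0002 -0.0012 0.0007 -0.2 0 1 -1; -0.0002 -0.0016 0.0007 -0.2 0 1.1 -1; -0.0002 -0.0016 0.0007 -0.2 0 1.1 -1")

```text
clock: 12.4
tool_pos: [0.4692, -0.0724, 0.2472]
orientation: [-179.9, -3.6, 0.3]
force: [-0.1, 8.0, 5.9]
opening: 0.0297
```

```bash
python3 - <<'E'
from look import *
show()
off=np.array([.0015,0,0])
rows([(1.555,.26),(1.55,.26),(1.545,.26),(1.54,.26),(1.535,.26)],off)
E
```

```text
t 12.4 tcp [469.1577 -72.4294 247.1797] [-179.8718   -3.5627    0.298 ] F [-0.0619  8.0208  5.8899] open 29.673413728601783
swing est 1.547 r 165.0 z 265.9  Fr 0.1 Ft -8.0 Fz 5.9
-0.0002 0.0014 0.0007 -0.1 -0.1 0.0 -1; -0.0002 0.0006 0.0007 -0.1 -0.1 0.3 -1; -0.0002 -0.0002 0.0007 -0.2 -0.1 0.6 -1; -0.0002 -0.0010 0.0007 -0.2 -0.1 0.9 -1; -0.0002 -0.0019 0.0007 -0.2 -0.1 1.1 -1
```

Request:
jog_arm(targets="-0.0002 0.0013 0.0007 -0.1 0 0 -1; -0.0002 0.001 0.0007 -0.1 0 0.1 -1; -0.0002 0.0007 0.0007 -0.1 0 0.2 -1; -0.0002 0.0005 0.0007 -0.1 0 0.3 -1; -0.0002 0.0003 0.0007 -0.1 0 0.4 -1; -0.0002 0 0.0007 -0.1 0 0.5 -1; -0.0002 -0.0002 0.0007 -0.1 0 0.6 -1; -0.0002 -0.0002 0.0007 -0.1 0 0.6 -1")

```text
clock: 13.4
tool_pos: [0.4691, -0.0708, 0.2471]
orientation: [-179.8, -3.6, -0.3]
force: [-1.2, 8.1, 5.0]
opening: 0.0295
```

```bash
python3 - <<'E'
from look import *
show()
off=np.array([.0015,0,0])
rows([(1.545,.26),(1.54,.26),(1.535,.26),(1.53,.26)],off)
E
```

```text
t 13.4 tcp [469.1466 -70.7651 247.1296] [-179.7928   -3.6291   -0.2863] F [-1.2437  8.0872  5.0124] open 29.492247544655758
swing est 1.537 r 165.1 z 265.9  Fr 1.4 Ft -8.1 Fz 5.0
-0.0002 0.0014 0.0007 -0.2 -0.2 -0.0 -1; -0.0002 0.0006 0.0007 -0.2 -0.2 0.3 -1; -0.0002 -0.0002 0.0007 -0.2 -0.2 0.6 -1; -0.0002 -0.0010 0.0007 -0.3 -0.2 0.8 -1
```

Still the full spring load, so another step of about 1.2 mm.

Request:
jog_arm(targets="-0.0002 0.0013 0.0007 -0.1 0 0 -1; -0.0002 0.0011 0.0007 -0.1 0 0.1 -1; -0.0002 0.0009 0.0007 -0.1 0 0.2 -1; -0.0002 0.0007 0.0007 -0.1 0 0.3 -1; -0.0002 0.0005 0.0007 -0.1 0 0.3 -1; -0.0002 0.0003 0.0007 -0.1 0 0.4 -1; -0.0002 0.0002 0.0007 -0.1 0 0.5 -1; -0.0002 0.0002 0.0007 -0.1 0 0.5 -1")

```text
clock: 14.4
tool_pos: [0.4692, -0.0695, 0.2471]
orientation: [-179.7, -3.7, -0.8]
force: [-0.7, 7.5, 5.1]
opening: 0.0294
```

```bash
python3 - <<'E'
from look import *
look("w5",1.51)
off=np.array([.0015,0,0])
rows([(1.54,.26),(1.535,.26),(1.53,.26),(1.525,.26)],off)
E
```

```text
t 14.4 tcp [469.1705 -69.4751 247.0853] [-179.7151   -3.698    -0.7676] F [-0.6834  7.5031  5.1185] open 29.399644017591193
swing est 1.529 r 165.1 z 265.8  Fr 0.8 Ft -7.5 Fz 5.1
lug 341 [523.8477 -54.7285 223.9043] [517.1677 -59.1911 222.2173] [530.488  -50.2063 225.718 ]
lever 4039 [-0.0273  0.2455]
0.07 az 1.4959634557968644 z 0.24353828739366423
0.09 az 1.502338545847517 z 0.24262694609045812
0.12 az 1.5082991000772172 z 0.24119519475428824
-0.0002 0.0019 0.0006 -0.3 -0.3 -0.2 -1; -0.0002 0.0011 0.0006 -0.3 -0.3 0.1 -1; -0.0002 0.0002 0.0006 -0.3 -0.3 0.4 -1; -0.0002 -0.0006 0.0006 -0.3 -0.3 0.7 -1
```

Request:
jog_arm(targets="-0.0002 0.0013 0.0006 -0.1 0 0 -1; -0.0002 0.0011 0.0006 -0.1 0 0.1 -1; -0.0002 0.0009 0.0006 -0.1 0 0.2 -1; -0.0002 0.0007 0.0006 -0.1 0 0.3 -1; -0.0002 0.0006 0.0006 -0.1 0 0.3 -1; -0.0002 0.0005 0.0006 -0.1 0 0.4 -1; -0.0002 0.0005 0.0006 -0.1 0 0.4 -1; -0.0002 0.0005 0.0006 -0.1 0 0.4 -1")

```text
clock: 15.45
tool_pos: [0.4692, -0.0686, 0.2471]
orientation: [-179.7, -3.8, -1.1]
force: [0.4, 7.7, 5.5]
opening: 0.0292
```

```bash
python3 - <<'E'
from look import *
show()
off=np.array([.0015,0,0])
rows([(1.535,.26),(1.53,.26),(1.525,.26)],off)
E
```

```text
t 15.45 tcp [469.171  -68.5826 247.0634] [-179.6551   -3.7576   -1.148 ] F [0.3521 7.6868 5.4868] open 29.217052598253286
swing est 1.524 r 165.1 z 265.8  Fr -0.2 Ft -7.7 Fz 5.5
-0.0002 0.0020 0.0006 -0.3 -0.3 -0.3 -1; -0.0002 0.0012 0.0006 -0.3 -0.3 -0.0 -1; -0.0002 0.0003 0.0006 -0.4 -0.3 0.3 -1
```

Request:
jog_arm(targets="-0.0002 0.0013 0.0006 -0.1 0 0 -1; -0.0002 0.0011 0.0006 -0.1 0 0.1 -1; -0.0002 0.0009 0.0006 -0.1 0 0.2 -1; -0.0002 0.0007 0.0006 -0.1 0 0.3 -1; -0.0002 0.0006 0.0006 -0.1 0 0.3 -1; -0.0002 0.0005 0.0006 -0.1 0 0.4 -1; -0.0002 0.0005 0.0006 -0.1 0 0.4 -1; -0.0002 0.0005 0.0006 -0.1 0 0.4 -1")

```text
clock: 16.45
tool_pos: [0.4692, -0.0681, 0.2471]
orientation: [-179.6, -3.8, -1.5]
force: [0.6, 5.8, 4.6]
opening: 0.0294
```

```bash
python3 - <<'E'
from look import *
show()
E
```

```text
t 16.45 tcp [469.2108 -68.0763 247.1344] [-179.6413   -3.817    -1.5101] F [0.5649 5.8003 4.5553] open 29.372893140651854
swing est 1.521 r 165.1 z 265.9  Fr -0.4 Ft -5.8 Fz 4.6
```

Contact is felt: the tangential load fell to 5.8 N. I'll go on in smaller steps.

Request:
jog_arm(targets="-0.0002 0.0009 0.0006 0 0 0 -1; -0.0002 0.0008 0.0006 0 0 0 -1; -0.0002 0.0007 0.0006 0 0 0 -1; -0.0002 0.0006 0.0006 0 0 0 -1; -0.0002 0.0005 0.0006 0 0 0 -1; -0.0002 0.0004 0.0006 0 0 0 -1; -0.0002 0.0004 0.0006 0 0 0 -1; -0.0002 0.0004 0.0006 0 0 0 -1")

```text
clock: 17.45
tool_pos: [0.4692, -0.068, 0.2469]
orientation: [-179.6, -3.9, -1.5]
force: [0.5, 5.4, 4.1]
opening: 0.0293
```

```bash
python3 - <<'E'
from look import *
look("w6",1.50)
E
```

```text
t 17.45 tcp [469.1664 -68.0356 246.8906] [-179.6042   -3.8511   -1.4902] F [0.4841 5.4227 4.0908] open 29.305547311223517
swing est 1.520 r 165.2 z 265.6  Fr -0.3 Ft -5.4 Fz 4.1
lug 309 [524.1854 -54.3963 223.9369] [517.4116 -58.4066 221.8567] [530.7266 -50.1703 226.0528]
lever 4007 [-0.0293  0.2456]
0.07 az 1.4889866013600623 z 0.24337573587613592
0.09 az 1.4967290541919644 z 0.24240160299243482
0.12 az 1.5012987579474997 z 0.24105568668526767
```

View pics/w6.png

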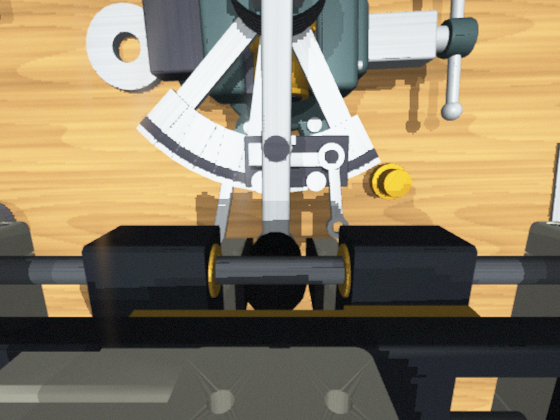

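Request:
jog_arm(targets="-0.0002 0.0003 0.0006 0 0 0 -1; -0.0002 0.0002 0.0006 0 0 0 -1; -0.0002 0.0001 0.0006 0 0 0 -1; -0.0002 0 0.0006 0 0 0 -1; -0.0002 -0.0001 0.0006 0 0 0 -1; -0.0002 -0.0002 0.0006 0 0 0 -1; -0.0002 -0.0002 0.0006 0 0 0 -1; -0.0002 -0.0002 0.0006 0 0 0 -1")

```text
clock: 18.5
tool_pos: [0.4692, -0.0678, 0.2467]
orientation: [-179.6, -3.9, -1.5]
force: [1.1, 3.6, 5.4]
opening: 0.0296
```

```bash
python3 - <<'E'
from look import *
show()
E
```

```text
t 18.5 tcp [469.157  -67.8278 246.6682] [-179.607    -3.8817   -1.4795] F [1.1351 3.55   5.3519] open 29.57498086738579
swing est 1.519 r 165.2 z 265.4  Fr -1.0 Ft -3.6 Fz 5.4
```

Request:
jog_arm(targets="-0.0002 0 0.0005 0 0 0 -1; -0.0002 -0.0001 0.0005 0 0 0 -1; -0.0002 -0.0002 0.0005 0 0 0 -1; -0.0002 -0.0003 0.0005 0 0 0 -1; -0.0002 -0.0004 0.0005 0 0 0 -1; -0.0002 -0.0005 0.0005 0 0 0 -1; -0.0002 -0.0005 0.0005 0 0 0 -1; -0.0002 -0.0005 0.0005 0 0 0 -1")

```text
clock: 19.5
tool_pos: [0.4691, -0.0676, 0.2466]
orientation: [-179.6, -3.9, -1.5]
force: [0.6, 1.6, 5.5]
opening: 0.0301
```

```bash
python3 - <<'E'
from look import *
show()
E
```

```text
t 19.5 tcp [469.1451 -67.5938 246.5657] [-179.6404   -3.9091   -1.4691] F [0.6208 1.6106 5.5005] open 30.090385028610587
swing est 1.518 r 165.2 z 265.3  Fr -0.6 Ft -1.6 Fz 5.5
```

The lug now carries most of the load. I'll ease the knob up to see whether the lip takes the head.

```bash
python3 - <<'E'
from look import *
p0,R0=pose(1.518,.259); p1,R1=cur()
for d in (.25,.24,.23,.22,.21,.20,.19):
    P,R=pose(1.518,d); print(d,rel(P,R,(p0,R0)))
E
```

```text
0.25 [ 0.1248 -0.     -1.3224 -0.     -0.5157  0.    ]
0.24 [ 0.2773 -0.     -2.7904  0.     -1.0886 -0.    ]
0.23 [ 0.4446 -0.     -4.2569  0.     -1.6616  0.    ]
0.22 [ 0.6264 -0.     -5.7215  0.     -2.2345  0.    ]
0.21 [ 0.823  -0.     -7.1843  0.     -2.8075 -0.    ]
0.2 [ 1.0341  0.     -8.645   0.     -3.3805 -0.    ]
0.19 [  1.2599  -0.     -10.1035   0.      -3.9534  -0.    ]
```

Request:
jog_arm(targets="-0.0002 -0.0003 0.0001 0 0 0 -1; -0.0001 -0.0003 -0.0008 0 -0.5 0 -1; 0 -0.0003 -0.0016 0 -0.8 0 -1; 0.0001 -0.0003 -0.0023 0 -1.1 0 -1; 0.0002 -0.0003 -0.003 0 -1.4 0 -1; 0.0003 -0.0003 -0.0038 0 -1.7 0 -1; 0.0005 -0.0003 -0.0052 0 -2.2 0 -1; 0.0005 -0.0003 -0.0052 0 -2.2 0 -1")

```text
clock: 20.5
tool_pos: [0.4694, -0.0674, 0.2519]
orientation: [-179.7, -1.7, -1.5]
force: [1.5, 1.3, 5.0]
opening: 0.0298
```

```bash
python3 - <<'E'
from look import *
look("w7",1.49)
E
```

```text
t 20.5 tcp [469.3861 -67.4329 251.9418] [-179.6548   -1.6705   -1.4595] F [1.474  1.2686 4.9967] open 29.840432135749438
swing est 1.517 r 164.3 z 270.7  Fr -1.4 Ft -1.3 Fz 5.0
lug 298 [523.9154 -54.3064 223.908 ] [517.0533 -58.2614 221.917 ] [530.5992 -50.1917 225.6815]
lever 3972 [0.006  0.2448]
0.07 az 1.4870695367618243 z 0.2451476073168385
0.09 az 1.4957201437146437 z 0.24491409719529061
0.12 az 1.5007551816150921 z 0.24447787464231618
```

Request:
jog_arm(targets="0 -0.0002 0.0002 0 0 0 -1; 0.0001 -0.0002 -0.0003 0 -0.2 0 -1; 0.0001 -0.0002 -0.0008 0 -0.4 0 -1; 0.0002 -0.0002 -0.0013 0 -0.7 0 -1; 0.0002 -0.0002 -0.0018 0 -0.9 0 -1; 0.0003 -0.0002 -0.0024 0 -1.1 0 -1; 0.0003 -0.0002 -0.003 0 -1.3 0 -1; 0.0003 -0.0002 -0.003 0 -1.3 0 -1")

```text
clock: 21.55
tool_pos: [0.4696, -0.0674, 0.2551]
orientation: [-179.7, -0.4, -1.5]
force: [1.5, 0.6, 5.7]
opening: 0.0295
```

```bash
python3 - <<'E'
from look import *
show()
E
```

```text
t 21.55 tcp [469.6431 -67.4087 255.1266] [-179.6701   -0.352    -1.4554] F [1.5298 0.6025 5.7341] open 29.50338427541734
swing est 1.516 r 163.6 z 273.9  Fr -1.5 Ft -0.7 Fz 5.7
```

Request:
jog_arm(targets="0 -0.0001 0.0003 0 0 0 -1; 0.0001 -0.0001 -0.0001 0 -0.2 0 -1; 0.0001 -0.0001 -0.0005 0 -0.4 0 -1; 0.0002 -0.0001 -0.001 0 -0.6 0 -1; 0.0002 -0.0001 -0.0014 0 -0.8 0 -1; 0.0003 -0.0001 -0.0018 0 -1 0 -1; 0.0004 -0.0001 -0.0022 0 -1 0 -1; 0.0004 -0.0001 -0.0022 0 -1 0 -1")

```text
clock: 22.55
tool_pos: [0.4698, -0.0675, 0.2575]
orientation: [-179.7, 0.7, -1.5]
force: [1.3, -0.5, 7.1]
opening: 0.0296
```

```bash
python3 - <<'E'
from look import *
look("w8",1.49)
E
```

```text
t 22.55 tcp [469.82   -67.4604 257.4787] [-179.6803    0.694    -1.4568] F [ 1.2767 -0.4802  7.0576] open 29.560610506167897
swing est 1.517 r 163.0 z 276.3  Fr -1.3 Ft 0.4 Fz 7.1
lug 287 [524.2934 -54.2288 223.8195] [517.2354 -58.0808 221.8507] [530.9701 -50.1671 225.4328]
lever 3969 [0.0438 0.2441]
0.07 az 1.48743658567858 z 0.24707414567612948
0.09 az 1.4954300784686603 z 0.2476174156643884
0.12 az 1.4985034166927984 z 0.2483916871191315
```

Request:
jog_arm(targets="0 0.0001 0.0003 0 0 0 -1; 0.0001 0.0001 0 0 -0.2 0 -1; 0.0001 0.0001 -0.0003 0 -0.4 0 -1; 0.0001 0.0001 -0.0006 0 -0.4 0 -1; 0.0002 0.0001 -0.0009 0 -0.5 0 -1; 0.0002 0.0001 -0.0012 0 -0.5 0 -1; 0.0002 0.0001 -0.0012 0 -0.5 0 -1; 0.0002 0.0001 -0.0012 0 -0.5 0 -1")

```text
clock: 23.6
tool_pos: [0.47, -0.0676, 0.2588]
orientation: [-179.7, 1.2, -1.5]
force: [0.7, 1.3, 5.5]
opening: 0.0296
```

```bash
python3 - <<'E'
from look import *
look("w9",1.49)
E
```

```text
t 23.6 tcp [469.9746 -67.5502 258.7803] [-179.676     1.221    -1.4553] F [0.7061 1.2857 5.5207] open 29.554181268690122
swing est 1.517 r 162.7 z 277.6  Fr -0.7 Ft -1.3 Fz 5.5
lug 284 [524.1063 -54.2666 223.7848] [516.9479 -58.1164 221.8622] [530.7903 -50.1089 225.6783]
lever 3965 [0.0515 0.2441]
0.07 az 1.4834506377183128 z 0.24758130903429665
0.09 az 1.4936441626101904 z 0.24819988329312825
0.12 az 1.4993621400255424 z 0.24924991893259316
```

Request:
jog_arm(targets="0 0.0002 0.0003 0 0 0 -1; 0.0001 0.0002 0 0 -0.2 0 -1; 0.0001 0.0002 -0.0003 0 -0.4 0 -1; 0.0001 0.0002 -0.0006 0 -0.4 0 -1; 0.0002 0.0002 -0.0009 0 -0.5 0 -1; 0.0002 0.0002 -0.0012 0 -0.5 0 -1; 0.0002 0.0002 -0.0014 0 -0.5 0 -1; 0.0002 0.0002 -0.0014 0 -0.5 0 -1")

```text
clock: 24.65
tool_pos: [0.47, -0.0677, 0.2598]
orientation: [-179.7, 1.8, -1.5]
force: [2.3, 2.3, -0.1]
opening: 0.0292
```

```bash
python3 - <<'E'
from look import *
look("w10",1.49)
E
```

```text
t 24.65 tcp [470.0312 -67.7151 259.8283] [-179.6741    1.7561   -1.4534] F [ 2.3323  2.2809 -0.0796] open 29.223219945515535
swing est 1.518 r 162.5 z 278.6  Fr -2.3 Ft -2.4 Fz -0.1
lug 291 [524.2937 -54.3157 223.7882] [517.3406 -58.2401 218.2586] [531.0323 -50.0955 225.7802]
lever 4020 [0.0613 0.2438]
0.07 az 1.487492355565633 z 0.2479700135700039
0.09 az 1.4925007223961577 z 0.24886508543386723
0.12 az 1.5004677676652887 z 0.2501143451841217
```

View pics/w10.png

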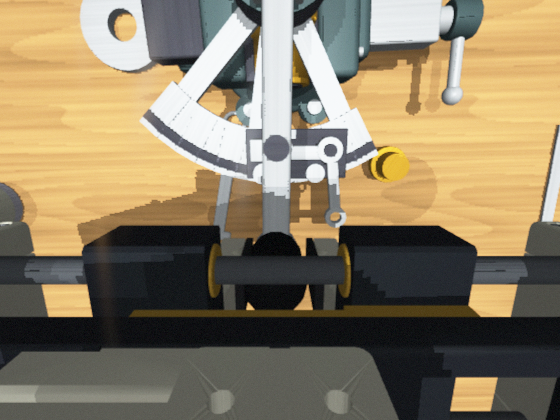

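Fz has dropped to about 0, so the lip carries the lever. I'll take off the remaining tangential load before opening.

Request:
jog_arm(targets="0 0.0002 0 0 0 0 -1; 0.0001 0.0001 0 0 0 0 -1; 0.0002 0 0 0 0 0 -1; 0.0003 -0.0001 0 0 0 0 -1; 0.0003 -0.0002 0 0 0 0 -1; 0.0003 -0.0002 0 0 0 0 -1; 0.0003 -0.0002 0 0 0 0 -1; 0.0003 -0.0002 0 0 0 0 -1")

```text
clock: 25.7
tool_pos: [0.4701, -0.0676, 0.2598]
orientation: [-179.7, 1.8, -1.5]
force: [-1.2, 0.8, 1.9]
opening: 0.0297
```

```bash
python3 - <<'E'
from look import *
show()
E
```

```text
t 25.7 tcp [470.0819 -67.6313 259.7792] [-179.6817    1.7825   -1.4581] F [-1.1999  0.802   1.9422] open 29.660416638672963
swing est 1.518 r 162.4 z 278.6  Fr 1.2 Ft -0.8 Fz 1.9
```

Request:
jog_arm(targets="0 -0.0001 0 0 0 0 -0.25; 0 -0.0001 0 0 0 0 -0.2; 0 -0.0001 0 0 0 0 -0.1; 0 -0.0001 0 0 0 0 0; 0 -0.0001 0 0 0 0 0.2; 0 -0.0001 0 0 0 0 0.4; 0 -0.0001 0 0 0 0 0.6; 0 -0.0001 0 0 0 0 0.8")

```text
clock: 26.7
tool_pos: [0.4701, -0.0676, 0.2598]
orientation: [-179.7, 1.8, -1.5]
force: [0.3, 0.8, -0.2]
opening: 0.0748
```

```bash
python3 - <<'E'
from look import *
look("w11",1.49)
E
```

```text
t 26.7 tcp [470.0699 -67.5572 259.7848] [-179.6838    1.7833   -1.4586] F [ 0.3452  0.7851 -0.2496] open 74.78067826227077
swing est 1.517 r 162.4 z 278.6  Fr -0.3 Ft -0.8 Fz -0.2
lug 282 [524.39   -54.2619 223.73  ] [517.3114 -58.1    219.2853] [531.0267 -50.1534 225.6416]
lever 4017 [0.0606 0.2438]
0.07 az 1.4837510492317985 z 0.24792750895729057
0.09 az 1.490522653309871 z 0.2487295016199061
0.12 az 1.4988760528668457 z 0.25002725668973197
```

View pics/w11.png

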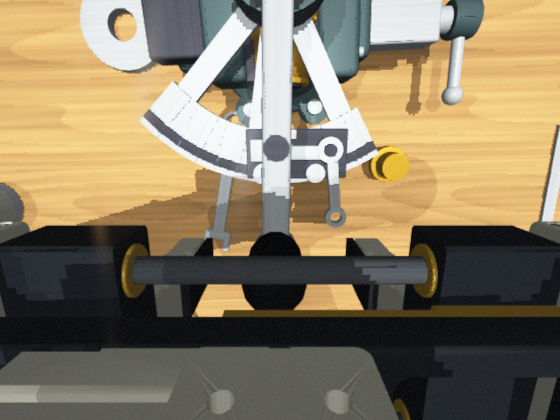

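The jaws are open at about 75 mm and clear of the knob at (277,270), and the lever stays hooked. I'll retreat straight up along the tool.

Request:
jog_arm(targets="0 0 -0.01 0 0 0 1; 0 0 -0.03 0 0 0 1; 0 0 -0.06 0 0 0 1; 0 0 -0.09 0 0 0 1; 0 0 -0.12 0 0 0 1; 0 0 -0.14 0 0 0 1; 0 0 -0.14 0 0 0 1; 0 0 -0.14 0 0 0 1")

```text
clock: 27.75
tool_pos: [0.4742, -0.0684, 0.3994]
orientation: [-179.7, 1.8, -1.5]
force: [-1.0, 0.4, 0.4]
opening: 0.0879
```

```bash
python3 - <<'E'
from look import *
look("w12",1.49)
E
```

```text
t 27.75 tcp [474.166  -68.3773 399.4244] [-179.673     1.8094   -1.4591] F [-1.038   0.4007  0.3757] open 87.89707169596336
swing est 1.521 r 158.3 z 418.2  Fr 1.0 Ft -0.4 Fz 0.4
lug 102 [523.6699 -54.9406 223.8465] [517.1809 -58.9203 222.1498] [530.0932 -50.8357 226.5043]
lever 1157 [0.0592 0.2439]
0.07 az 1.492551084787928 z 0.24799455165438422
0.09 az 1.5004457829854903 z 0.24873525219784914
0.12 az 1.4978683823886167 z 0.2500832202083586
```

View pics/w12.png

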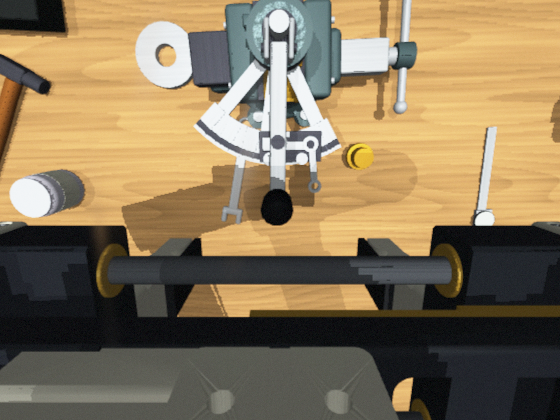

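The wrist view shows the gripper well above the knob at (277,207). The lever stands still on the catch at swing ≈1.50 and dip ≈0.14, and the spanner, flange, nipple and tin look undisturbed. I'll hand in.

```bash
python3 - <<'E'
from plant import job
print(job.close_job())
E
```

```text
the job is handed in; nothing more can be done
None
```

The valve is set open again: the lever stands hooked on the catch by itself, and I handed the job in at about 28 s of the 51 s allowed.

**What I did:** I gripped the knob and drew the lever to a swing of about 1.66 rad. I then pressed it to a dip of about 0.24 rad and eased it back in roughly 1 mm steps until the catch took the load. The pull on the gripper fell from 8 N to about 1 N. I let the lever rise until the lip held it, which showed as the vertical force dropping from 5.5 N to about 0, and only then opened the fingers and backed off 140 mm.

**Last checks:**
- **Lever:** after release it stayed at a swing of about 1.50 rad in every picture. Nothing touched it, and the force readings were within about 1 N of zero.
- **Catch:** I could not measure the hook's angle directly. The lug looked unmoved to within 1 mm.
- **Other things on the bench:** the ones in view looked undisturbed in the last picture. I did not measure each one against its start position.

**Where readings disagreed:**
- **Dip:** the lever's slope in the picture gave about 0.14 rad, while the gripper height gave about 0.17 rad. The knob had slipped about 3 mm in the grip. Both values lie inside the required 0.12 to 0.23 rad.
- **Swing:** the gripper position and the picture differed by about 0.02 rad.
- **Force:** single readings scattered by about 1 N.

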